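Prop the tool case's lid on its folding stay

TASK

Open the wooden tool case on the bench for work: raise its lid and push the brass folding stay inside its left end straight and on past straight to its stop, so that the lid stands propped and locked open by itself. Never let the lid drop, and leave the jars, bottle, bowl, mug, rolling pin and spatula where they are.

Things in the scene. Friction and masses are not known exactly. Their poses are not given: they have to be found in the camera images.
- tool_case: Wooden tool case with brass fittings, fixed. Box 230 deep (x) by 320 wide (y) by 70 mm high, walls 10, plus a framed lid 28 mm thick of the same plan, closed at the start. Origin: centre of the underside; x from its front (the pull, robot's side) to its hinged back, y to its left end, z up. Turned up to 0.4 rad. Its folding stay lies inside along the left end; tools inside stay below 52 mm.
- lid_hinge (a point): Middle of the lid's hinge line, at the top of the box's back edge: 115 mm behind the case's origin and 70 mm above the bench. The hinge line runs along the case's y.
- lid_pull (a point): Middle of the lid's brass pull: a round bar 10 mm thick and 90 mm long, along the case's y, on a post at each end; 37 mm of open space between bar and lid. Lid closed: 272 mm in front of the hinge line, 14 mm above it (84 mm above the bench); it turns with the lid. Pinched across from above, the round bar can turn between the finger pads.
- case_lid (a joint): Lid angle, rad: 0 closed, grows as the lid rises; 1.31 when the stay is straight (the most it allows), about 1.30 resting on the locked stay. The lid weighs 0.4 to 0.6 kg and its hinge is free: let go below about 1.0 rad it falls shut; from about 1.15 up the stay's stiff elbow just holds it where it is left, but it is not locked.
- stay_elbow (a joint): Unfolding of the stay's elbow, rad: 0 folded (lid closed), 2.67 straight, 2.87 hard stop, past straight: locked. It unfolds as the lid rises (2.09 at lid 1.22) but raising the lid does not carry it past straight. Until locked the elbow stands on the front (robot's) side of the straight line; push its knob towards the back of the case. Stiff: 5 to 15 N on the knob, then the stop.
- stay_knob (a point): Middle of the brass knob at the stay's elbow: cylinder 16 mm thick, 36 mm long, along y. In the case frame, mm: y 119; it circles at 90 mm about x 7, z 42: lid closed x -83, z 42; lid 1.22 rad x 24, z 130; locked x 58, z 116. The two brass strips (13 by 4 mm) run on its left end. The raised lid is only 50 mm behind, so tilt the gripper back: fingers pointing down and forward 20 degrees or more.
- glaze_jar: Bystander: blue jar with white cap, 72 mm across, 95 mm high, to the left of the case. Origin: centre of its underside.
- slip_jar: Bystander: amber jar with black cap, 68 mm across, 110 mm high, to the left of the case. Origin: centre of its underside.
- test_bowl: Bystander: white bowl, 120 mm across, 55 mm high, to the right of the case. Origin: centre of its underside.
- spray_bottle: Bystander: white spray bottle, 74 mm across, 195 mm high, to the right of the case. Origin: centre of its underside.
- rolling_pin: Bystander: wooden rolling pin 300 mm long, 48 mm thick, at the far right. Origin: below its middle, on the bench.
- mug: Bystander: brown mug, 80 mm across, 95 mm high, at the left. Origin: centre of its underside.
- palette_spatula: Bystander: spatula with dark handle lying at the near right, about 260 mm long. Origin: below its middle.

How it is judged:
By the outcome, as a careful person would: the job done as asked, in the order asked, and still so for the second after the job is handed in, with the robot touching nothing.
It also fails if it takes over 58 s, if anything falls off the work surface, if the arm or the gripper's body presses on something with over 40 N, if the wrist force passes 120 N, or if a joint passes its speed limit or range.

ROBOT

A 7-joint arm with a two-finger parallel gripper is mounted at the origin on the work surface. World frame = base frame: x ahead of the robot, y to its left, z up, the work surface at z = 0. Lengths are in m, angles in rad, forces in N, time in s.
With the tool pointing down it reaches from about 0.35 to 0.9 m from the base axis. Payload 19.9 kg.
Tool frame: the origin (TCP) lies at the very end of the fingers, on their centre line; the grasp point (between the pads) lies 19 mm behind it; z points along the fingers, y is the line along which they close (so a half turn about z gives the same grasp; the last joint's range is limited). The gripper opens to 94 mm and grips with 3 to 60 N. Pads are 16 mm wide; open, the fingers measure 119 mm over their backs; the gripper's body (75 mm by 177 mm) begins 78 mm behind the grasp point.
Start: joints at [1.306, 0.417, -0.01, 1.614, 0.005, 1.111, -0.053], TCP at [0.138, -0.61, 0.171] pointing down, gripper open.
Joint ranges: [-2.81, 2.81], [-0.39, 2.02], [-1.27, 1.25], [0.06, 2.57], [-1.19, 4.33], [0.19, 2], [-2.82, 2.82]. Speed limits (rad/s): [1.89, 1.89, 2.39, 2.39, 3.01, 3.01, 3.01].

INTERFACE

Orientations are given as a 3x3 rotation matrix whose columns are the frame's x, y, z axes.
In Python, from plant import sensors, vision, ticket gives the robot as it stands.
- The arm moves only by the tool play_rows, never from a script. Its argument "plan" is a list of rows, each an object with "claw": the gripper command: -1 is shut, 1 is fully open, values between are in proportion; "xyz": the shift along the tool's x, y, z scaled (see below), a list of three; "twist": the turn about the tool's z scaled (see below). A call has 1 to 20 rows; each row shifts and turns the commanded pose from where the row before left it, along the tool's axes as they then stand; what a row does not reach is not made up. The controller multiplies each number of a shift by 0.03 m and each number of a turn by 4 degrees. A row lasts 1/8 s, in which the tool goes at most 62.5 mm and 10.7 degrees, less where a joint would pass 70% of its speed; a pose out of reach is approached as far as the arm can. A call with a number of a shift or a turn outside -1 to 1 is refused whole. A call with a gripper value outside its range is refused whole. The fingers move at their own pace and stop on an object; the grip force is fixed at half the most. Time passes only in rows, so rows that do not move let the fingers close. It gives the time, the measured TCP pose, the force, the opening and the grip force at its end, in the units of the state.
- sensors.state(): the state, without advancing time (a new reading comes with each control period).
- vision.capture(name): name is "side" or "top"; returns a dict with "img" (480x640x3 uint8, red, green, blue), "range_z" (480x640 float32, m along the optical axis (not along the pixel's ray), 0 where there is no reading), "camera_matrix" (3x3 intrinsics, pixels), "R" (3x3) and "t" (3): a world point X has camera coordinates R X + t. Camera axes: x right, y down, z forward; pixel columns grow to the right and rows downward; lengths in m; the calibration is good to about 2 mm. A picture is of the moment at which its call begins.
- ticket.hand_in(): hands the job in; it is judged then, once.
The state is a dict: "clock": time; "joint_pos": joint angles; "qd": joint speeds; "joint_efforts": joint torques, N m; "eef_pos": TCP position; "ee_rot": TCP orientation; "wrist_force": force on the tool from outside, world axes, zero at the start; "ft_torque": the same for the moment, N m; "gripper_width": finger opening in m; "grip_force": force on a finger pad.
Only numpy, scipy, OpenCV 4.12 (cv2) and the standard library are available. Lean on these libraries where they do the work, as an engineer would, in place of code of your own. Each camera call takes 0.05 s, during which the arm holds its last target. There are 200 camera calls.

## Working session

There is one attempt and no reset: what is moved stays moved. The work goes in short steps, Python scripts to look and compute and a tool call to move; the robot and the scene stay as the last step left them, time stands still between calls to the robot, and variables do not carry over. Pictures are saved under pics/ and viewed, at most 10 in all, crops included, and the job is handed in when it is done.

Besides the shell and the picture viewer there is one more tool, called after "Request:" as name([rows], argument=value, ...), one row to a line, values as JSON. play_rows: Moves the arm, as the interface text tells. Its arguments: {"type":"object","properties":{"plan":{"type":"array"}},"required":["plan"]}

```bash
ls; mkdir -p pics
python3 - <<'E'
from plant import sensors, vision
import cv2,numpy as np
for n in ("top","side"):
    c=vision.capture(n); cv2.imwrite(f"pics/{n}0.png",c["img"][:,:,::-1]); np.savez(f"{n}0.npz",**c)
    print(n,np.round(-c["R"].T@c["t"],3),np.round(c["R"],2).tolist())
s=sensors.state(); print({k:np.round(v,3).tolist() for k,v in s.items()})
E
```

```text
pics
top [ 0.259 -0.054  1.767] [[0.0, -1.0, -0.01], [-0.98, -0.0, -0.18], [0.18, 0.01, -0.98]]
side [ 0.53  -0.818  1.06 ] [[1.0, -0.07, -0.02], [-0.07, -0.78, -0.63], [0.03, 0.63, -0.78]]
{'clock': 0.1, 'joint_pos': [1.306, 0.418, -0.01, 1.614, 0.005, 1.111, -0.053], 'qd': [-0.0, -0.0, -0.001, -0.002, -0.0, -0.001, 0.001], 'joint_efforts': [0.002, -85.258, 0.64, -42.669, -0.049, 0.016, 0.0], 'eef_pos': [0.138, -0.609, 0.17], 'ee_rot': [[0.975, 0.221, -0.0], [0.221, -0.975, 0.001], [-0.0, -0.001, -1.0]], 'wrist_force': [0.729, 0.788, 0.299], 'ft_torque': [-0.019, -0.009, -0.029], 'grip_force': 0.0, 'gripper_width': 0.094}
```

View pics/top0.png

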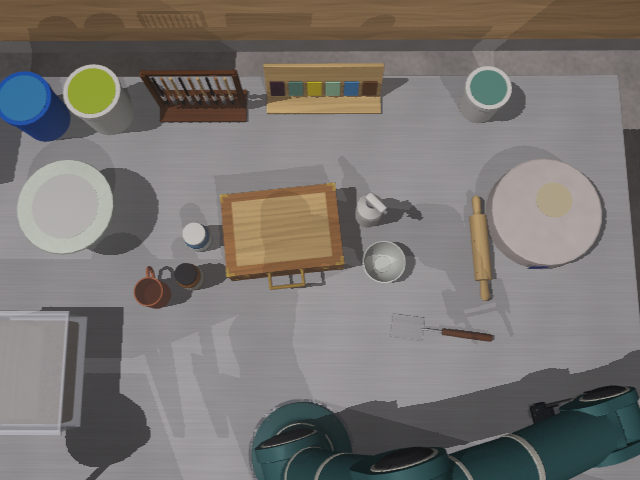

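View pics/side0.png

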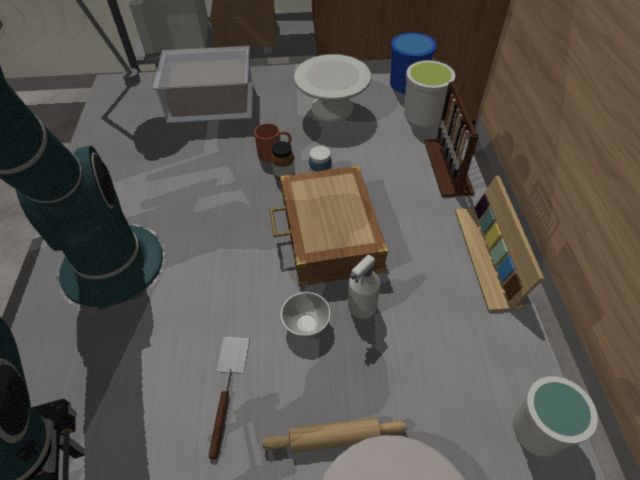

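The top view shows the case with lid corners near (222,194), (335,184), (343,265), (228,277). The pull bar runs from about (270,288) to (304,285). I'll measure it by depth next.

```bash
cat > h.py <<'E'
import numpy as np,cv2
def cloud(c):
    K=c["camera_matrix"];v,u=np.mgrid[:480,:640];z=c["range_z"]
    P=np.stack([(u-K[0,2])/K[0,0]*z,(v-K[1,2])/K[1,1]*z,z],-1)
    return (P-c["t"])@c["R"]
def proj(c,X):
    p=(np.asarray(X)@c["R"].T+c["t"])@c["camera_matrix"].T; return p[...,:2]/p[...,2:]
E
python3 - <<'E'
from h import *
for n,(u0,u1,v0,v1) in {"top":(205,355,175,300),"side":(262,390,160,285)}.items():
    c=np.load(n+"0.npz");P=cloud(c)
    m=np.zeros((480,640),bool);m[v0:v1,u0:u1]=1
    q=P[m&(P[...,2]>.085)&(P[...,2]<.108)]
    # keep biggest blob
    g=(m&(P[...,2]>.088)&(P[...,2]<.108)).astype(np.uint8)
    k,l,st,_=cv2.connectedComponentsWithStats(g);i=1+st[1:,4].argmax()
    q=P[l==i];print(n,np.round(np.percentile(q[:,2],[5,50,95]),3),[np.round(x,3) for x in cv2.minAreaRect(q[:,:2].astype(np.float32))])
c=np.load("top0.npz");P=cloud(c)
for uv in [(270,288),(277,287),(287,286.5),(297,285.5),(304,285),(287,279)]:
    K=c["camera_matrix"];d=c["R"].T@np.array([(uv[0]-K[0,2])/K[0,0],(uv[1]-K[1,2])/K[1,1],1]);o=-c["R"].T@c["t"]
    print(uv,np.round(o+d*(.089-o[2])/d[2],3),P[int(uv[1]),int(uv[0])].round(3))
for n,z in [("glaze",(197,232)),("slip",(188,272)),("mug",(152,290)),("bottle",(372,205)),("bowl",(384,262))]: print(n,P[z[1],z[0]].round(3))
E
```

```text
top [0.092 0.098 0.105] [array([0.602, 0.053]), array([0.24 , 0.322]), np.float64(6.327)]
side [0.095 0.099 0.102] [array([0.598, 0.056]), array([0.245, 0.329]), np.float64(6.088)]
(270, 288) [0.442 0.083 0.089] [0.442 0.083 0.092]
(277, 287) [0.445 0.064 0.089] [0.446 0.064 0.084]
(287, 286.5) [0.447 0.037 0.089] [0.448 0.037 0.092]
(297, 285.5) [0.449 0.01  0.089] [0.45  0.01  0.094]
(304, 285) [ 0.451 -0.009  0.089] [ 0.45  -0.009  0.092]
(287, 279) [0.467 0.037 0.089] [ 0.478  0.042 -0.001]
glaze [0.596 0.286 0.093]
slip [0.483 0.303 0.109]
mug [0.445 0.425 0.009]
bottle [ 0.651 -0.189  0.178]
bowl [ 0.526 -0.235  0.011]
```

```bash
cat >> h.py <<'E'
import json
from scipy.spatial.transform import Rotation as Ro
YAW=.107; C=np.array([.599,.054,0]); CX=np.array([np.cos(YAW),np.sin(YAW),0]); CY=np.array([-np.sin(YAW),np.cos(YAW),0])
def w(x,y,z): return C+CX*x/1e3+CY*y/1e3+np.array([0,0,z/1e3])
def case(p): d=np.asarray(p)-C; return np.round([d@CX*1e3,d@CY*1e3,d[2]*1e3],1)
def bar(th,r=.272,h=.014): # world pos of bar at lid angle
    return w(115-1e3*(r*np.cos(th)+h*np.sin(th)),0,70+1e3*(r*np.sin(th)-h*np.cos(th)) if 0 else 70+1e3*(r*np.sin(th)+h*np.cos(th)))
def rows(p,R,pts,claw,tw=0):
    out=[]
    for q in pts:
        s=np.round(R.T@(q-p)/.03,2); t=tw
        out.append({"claw":claw,"xyz":s.tolist(),"twist":t})
        p=p+R@s*.03; R=R@Ro.from_euler('z',4*t,degrees=True).as_matrix()
    print(json.dumps(out).replace(" ","")); return p,R
E
python3 - <<'E'
from h import *; from plant import sensors
s=sensors.state();p=np.array(s["eef_pos"]);R=np.array(s["ee_rot"])
q=bar(0);print(q,case([.447,.037,.084]))
a=np.array([.42,.03,.21]); 
# 20 rows at -1, then rest
pts=[p+(a-p)*k/26 for k in range(1,27)]
p,R=rows(p,R,pts[:20],-.28,-1); p,R=rows(p,R,pts[20:],-.28,-.14);print(p,R.round(3))
E
```

```text
[0.44289789 0.03723304 0.084     ] [-152.9   -0.7   84. ]
[{"claw":-0.28,"xyz":[0.53,-0.72,-0.05],"twist":-1},{"claw":-0.28,"xyz":[0.59,-0.68,-0.05],"twist":-1},{"claw":-0.28,"xyz":[0.62,-0.64,-0.05],"twist":-1},{"claw":-0.28,"xyz":[0.68,-0.59,-0.05],"twist":-1},{"claw":-0.28,"xyz":[0.71,-0.54,-0.05],"twist":-1},{"claw":-0.28,"xyz":[0.75,-0.5,-0.05],"twist":-1},{"claw":-0.28,"xyz":[0.78,-0.44,-0.05],"twist":-1},{"claw":-0.28,"xyz":[0.8,-0.38,-0.05],"twist":-1},{"claw":-0.28,"xyz":[0.84,-0.33,-0.05],"twist":-1},{"claw":-0.28,"xyz":[0.85,-0.27,-0.05],"twist":-1},{"claw":-0.28,"xyz":[0.87,-0.21,-0.05],"twist":-1},{"claw":-0.28,"xyz":[0.89,-0.14,-0.05],"twist":-1},{"claw":-0.28,"xyz":[0.89,-0.09,-0.05],"twist":-1},{"claw":-0.28,"xyz":[0.89,-0.02,-0.05],"twist":-1},{"claw":-0.28,"xyz":[0.9,0.04,-0.05],"twist":-1},{"claw":-0.28,"xyz":[0.89,0.1,-0.05],"twist":-1},{"claw":-0.28,"xyz":[0.88,0.17,-0.05],"twist":-1},{"claw":-0.28,"xyz":[0.87,0.22,-0.05],"twist":-1},{"claw":-0.28,"xyz":[0.85,0.29,-0.05],"twist":-1},{"claw":-0.28,"xyz":[0.82,0.34,-0.05],"twist":-1}]
[{"claw":-0.28,"xyz":[0.8,0.4,-0.05],"twist":-0.14},{"claw":-0.28,"xyz":[0.8,0.41,-0.05],"twist":-0.14},{"claw":-0.28,"xyz":[0.79,0.42,-0.05],"twist":-0.14},{"claw":-0.28,"xyz":[0.79,0.42,-0.05],"twist":-0.14},{"claw":-0.28,"xyz":[0.79,0.43,-0.05],"twist":-0.14},{"claw":-0.28,"xyz":[0.78,0.44,-0.05],"twist":-0.14}]
[0.4199595  0.03002663 0.20986128] [[-0.107  0.994 -0.   ]
 [ 0.994  0.107  0.001]
 [ 0.001 -0.    -1.   ]]
```

Request:
play_rows([
  {"claw": -0.28, "xyz": [0.53, -0.72, -0.05], "twist": -1},
  {"claw": -0.28, "xyz": [0.59, -0.68, -0.05], "twist": -1},
  {"claw": -0.28, "xyz": [0.62, -0.64, -0.05], "twist": -1},
  {"claw": -0.28, "xyz": [0.68, -0.59, -0.05], "twist": -1},
  {"claw": -0.28, "xyz": [0.71, -0.54, -0.05], "twist": -1},
  {"claw": -0.28, "xyz": [0.75, -0.5, -0.05], "twist": -1},
  {"claw": -0.28, "xyz": [0.78, -0.44, -0.05], "twist": -1},
  {"claw": -0.28, "xyz": [0.8, -0.38, -0.05], "twist": -1},
  {"claw": -0.28, "xyz": [0.84, -0.33, -0.05], "twist": -1},
  {"claw": -0.28, "xyz": [0.85, -0.27, -0.05], "twist": -1},
  {"claw": -0.28, "xyz": [0.87, -0.21, -0.05], "twist": -1},
  {"claw": -0.28, "xyz": [0.89, -0.14, -0.05], "twist": -1},
  {"claw": -0.28, "xyz": [0.89, -0.09, -0.05], "twist": -1},
  {"claw": -0.28, "xyz": [0.89, -0.02, -0.05], "twist": -1},
  {"claw": -0.28, "xyz": [0.9, 0.04, -0.05], "twist": -1},
  {"claw": -0.28, "xyz": [0.89, 0.1, -0.05], "twist": -1},
  {"claw": -0.28, "xyz": [0.88, 0.17, -0.05], "twist": -1},
  {"claw": -0.28, "xyz": [0.87, 0.22, -0.05], "twist": -1},
  {"claw": -0.28, "xyz": [0.85, 0.29, -0.05], "twist": -1},
  {"claw": -0.28, "xyz": [0.82, 0.34, -0.05], "twist": -1},
])

```text
clock: 2.6
eef_pos: [0.3557, -0.1162, 0.201]
ee_rot: [[-0.053, 0.999, -0.0], [0.999, 0.053, 0.0], [0.0, -0.0, -1.0]]
wrist_force: [0.2, 0.2, -0.3]
gripper_width: 0.0336
grip_force: 0.0
```

Request:
play_rows([
  {"claw": -0.28, "xyz": [0.8, 0.4, -0.05], "twist": -0.14},
  {"claw": -0.28, "xyz": [0.8, 0.41, -0.05], "twist": -0.14},
  {"claw": -0.28, "xyz": [0.79, 0.42, -0.05], "twist": -0.14},
  {"claw": -0.28, "xyz": [0.79, 0.42, -0.05], "twist": -0.14},
  {"claw": -0.28, "xyz": [0.79, 0.43, -0.05], "twist": -0.14},
  {"claw": -0.28, "xyz": [0.78, 0.44, -0.05], "twist": -0.14},
])

```text
clock: 3.35
eef_pos: [0.4205, 0.0316, 0.21]
ee_rot: [[-0.109, 0.994, 0.0], [0.994, 0.109, 0.0], [0.0, 0.0, -1.0]]
wrist_force: [-0.5, -0.9, 0.5]
gripper_width: 0.0338
grip_force: 0.0
```

```bash
sed -i 's/r\*np.cos(th)+h\*np.sin(th)),0/r*np.cos(th)-h*np.sin(th)),0/' h.py
python3 - <<'E'
from h import *; from plant import sensors,vision
s=sensors.state();p=np.array(s["eef_pos"]);R=np.array(s["ee_rot"]);print(s["clock"],p,R.round(3),np.round(s["joint_pos"],2),s["gripper_width"])
q=w(-154,0,66)
pts=[q+[0,0,.1],q+[0,0,.075],q+[0,0,.05],q+[0,0,.025],q,q]
rows(p,R,pts,-.28)
c=vision.capture("side");cv2.imwrite("pics/a.png",cv2.resize(c["img"][130:330,180:420,::-1],None,fx=3,fy=3))
E
```

```text
3.35 [0.42045753 0.03158204 0.21000139] [[-0.109  0.994  0.   ]
 [ 0.994  0.109  0.   ]
 [ 0.     0.    -1.   ]] [ 0.64  0.03 -0.79  2.02  0.03  1.1  -0.06] 0.03383912742585159
[{"claw":-0.28,"xyz":[0.1,0.86,1.47],"twist":0},{"claw":-0.28,"xyz":[0.0,0.0,0.83],"twist":0},{"claw":-0.28,"xyz":[0.0,0.0,0.83],"twist":0},{"claw":-0.28,"xyz":[0.0,0.0,0.84],"twist":0},{"claw":-0.28,"xyz":[0.0,0.0,0.83],"twist":0},{"claw":-0.28,"xyz":[0.0,0.0,0.0],"twist":0}]
```

View pics/a.png

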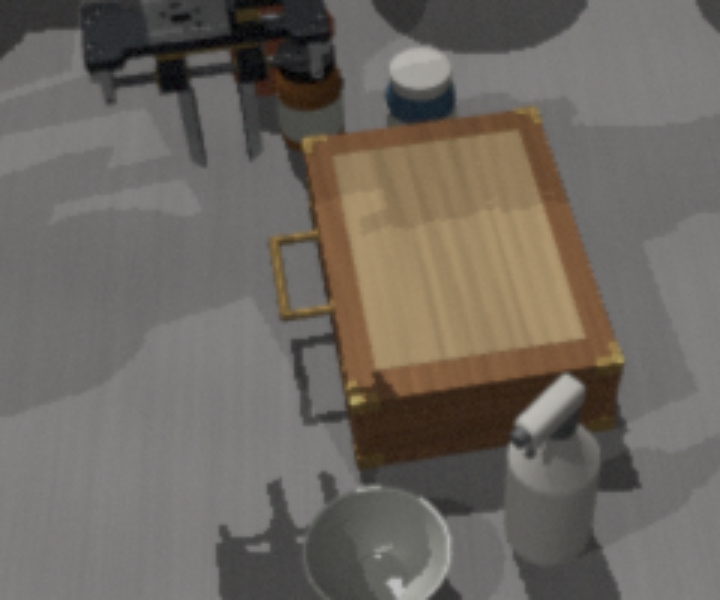

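The picture shows the fingers hovering up-left of the case near (225,150), with the bar clear at (280,275) and an open gap behind it. I'll descend onto the bar.

Request:
play_rows([
  {"claw": -0.28, "xyz": [0.05, 0.43, 0.74], "twist": 0},
  {"claw": -0.28, "xyz": [0.05, 0.43, 0.74], "twist": 0},
  {"claw": -0.28, "xyz": [0, 0, 0.83], "twist": 0},
  {"claw": -0.28, "xyz": [0, 0, 0.83], "twist": 0},
  {"claw": -0.28, "xyz": [0, 0, 0.83], "twist": 0},
  {"claw": -0.28, "xyz": [0, 0, 0.83], "twist": 0},
  {"claw": -0.28, "xyz": [0, 0, 0], "twist": 0},
  {"claw": -1, "xyz": [0, 0, 0], "twist": 0},
  {"claw": -1, "xyz": [0, 0, 0], "twist": 0},
  {"claw": -1, "xyz": [0, 0, 0], "twist": 0},
  {"claw": -1, "xyz": [0, 0, 0], "twist": 0},
])

```text
clock: 4.78
eef_pos: [0.4456, 0.0354, 0.0662]
ee_rot: [[-0.107, 0.994, 0.0], [0.994, 0.107, -0.0], [-0.0, 0.0, -1.0]]
wrist_force: [0.4, 0.0, 0.5]
gripper_width: 0.0009
grip_force: 0.0
```

Run:
```python
from h import *; from plant import sensors
s=sensors.state();p=np.array(s["eef_pos"]);R=np.array(s["ee_rot"]);print(s["clock"],p,case(p),s["wrist_force"],s["grip_force"],s["gripper_width"],np.round(s["joint_pos"],2))
b0=bar(0)
th=np.linspace(0,1.24,37)[1:]
pts=[p+bar(t)-b0 for t in th]
P,Q=rows(p,R,pts[:18],-1);P,Q=rows(P,Q,pts[18:],-1);print(P)
```

```text
4.775 [0.44555556 0.03538049 0.06616047] [-154.6   -2.1   66.2] [0.40501862 0.0403793  0.50402531] 0.0 0.0009468820680548185 [ 0.5   0.33 -0.75  2.12  0.31  0.8  -0.33]
[{"claw":-1,"xyz":[-0.0,0.02,-0.31],"twist":0},{"claw":-1,"xyz":[-0.0,0.03,-0.31],"twist":0},{"claw":-1,"xyz":[-0.0,0.05,-0.31],"twist":0},{"claw":-1,"xyz":[-0.0,0.05,-0.31],"twist":0},{"claw":-1,"xyz":[-0.0,0.06,-0.31],"twist":0},{"claw":-1,"xyz":[-0.0,0.08,-0.3],"twist":0},{"claw":-1,"xyz":[-0.0,0.08,-0.3],"twist":0},{"claw":-1,"xyz":[-0.0,0.1,-0.3],"twist":0},{"claw":-1,"xyz":[-0.0,0.11,-0.29],"twist":0},{"claw":-1,"xyz":[-0.0,0.11,-0.29],"twist":0},{"claw":-1,"xyz":[-0.0,0.13,-0.29],"twist":0},{"claw":-1,"xyz":[-0.0,0.13,-0.28],"twist":0},{"claw":-1,"xyz":[-0.0,0.15,-0.28],"twist":0},{"claw":-1,"xyz":[-0.0,0.15,-0.27],"twist":0},{"claw":-1,"xyz":[-0.0,0.17,-0.27],"twist":0},{"claw":-1,"xyz":[-0.0,0.17,-0.26],"twist":0},{"claw":-1,"xyz":[-0.0,0.18,-0.25],"twist":0},{"claw":-1,"xyz":[-0.0,0.19,-0.25],"twist":0}]
[{"claw":-1,"xyz":[-0.0,0.2,-0.24],"twist":0},{"claw":-1,"xyz":[-0.0,0.21,-0.24],"twist":0},{"claw":-1,"xyz":[-0.0,0.21,-0.22],"twist":0},{"claw":-1,"xyz":[-0.0,0.22,-0.22],"twist":0},{"claw":-1,"xyz":[-0.0,0.23,-0.21],"twist":0},{"claw":-1,"xyz":[-0.0,0.24,-0.21],"twist":0},{"claw":-1,"xyz":[-0.0,0.25,-0.19],"twist":0},{"claw":-1,"xyz":[-0.0,0.25,-0.19],"twist":0},{"claw":-1,"xyz":[-0.0,0.25,-0.18],"twist":0},{"claw":-1,"xyz":[-0.0,0.27,-0.17],"twist":0},{"claw":-1,"xyz":[-0.0,0.27,-0.16],"twist":0},{"claw":-1,"xyz":[-0.0,0.27,-0.15],"twist":0},{"claw":-1,"xyz":[-0.0,0.28,-0.14],"twist":0},{"claw":-1,"xyz":[-0.0,0.28,-0.13],"twist":0},{"claw":-1,"xyz":[-0.0,0.29,-0.12],"twist":0},{"claw":-1,"xyz":[-0.0,0.29,-0.11],"twist":0},{"claw":-1,"xyz":[-0.0,0.3,-0.11],"twist":0},{"claw":-1,"xyz":[-0.0,0.3,-0.09],"twist":0}]
[0.64142036 0.05642599 0.31404617]
```

Run:
```python
from h import *; from plant import vision
a=vision.capture("side")["img"][170:300,220:350,::-1];c=vision.capture("top");b=c["img"][210:340,220:350,::-1]
np.savez("top1.npz",**c);cv2.imwrite("pics/b.png",np.hstack([cv2.resize(i,(400,400)) for i in(a,b)]))
```

```text
(no output)
```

View pics/b.png

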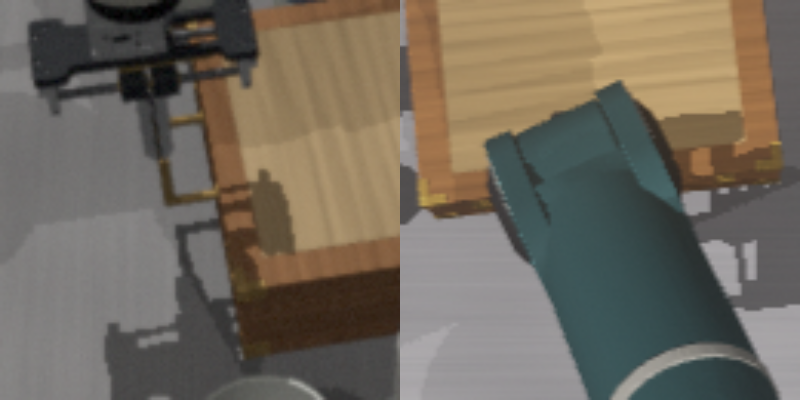

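Run:
```python
from h import *; from plant import vision,sensors
c=vision.capture("side");p=np.array(sensors.state()["eef_pos"])
f=lambda X:((proj(c,X)-[220,170])*400/130).round(0)
print("tcp",f(p),"grasp",f(p+[0,0,.019]),"up60",f(p+[0,0,.06]))
for x in(-150,-157,-165):print(x,f(w(x,-45,84)),f(w(x,0,84)),f(w(x,45,84)))
# bar corner ray at z=.084, .089
for uv in [(168,196),(164,165),(168,120)]:
  u=np.array(uv)*130/400+[220,170];K=c["camera_matrix"];d=c["R"].T@np.array([(u[0]-K[0,2])/K[0,0],(u[1]-K[1,2])/K[1,1],1]);o=-c["R"].T@c["t"]
  for z in(.066,.084,.11):print(uv,z,case(o+d*(z-o[2])/d[2]))
P=cloud(c);
for uv in [(168,194),(165,180),(190,196),(155,140),(150,110)]:
  u=np.array(uv)*130/400+[220,170];print(uv,case(P[int(u[1]),int(u[0])]))
a=cv2.resize(c["img"][190:245,250:305,::-1],(770,600-6),interpolation=cv2.INTER_CUBIC);cv2.imwrite("pics/c.png",cv2.convertScaleAbs(a,alpha=1.5))
```

```text
tcp [162. 178.] grasp [160. 164.] up60 [155. 132.]
-150 [171. 201.] [165. 162.] [159. 124.]
-157 [163. 202.] [157. 163.] [151. 126.]
-165 [154. 204.] [148. 164.] [142. 127.]
(168, 196) 0.066 [-151.7  -23.7   66. ]
(168, 196) 0.084 [-151.8  -38.9   84. ]
(168, 196) 0.11 [-152.1  -60.7  110. ]
(164, 165) 0.066 [-150.9   12.4   66. ]
(164, 165) 0.084 [-151.1   -3.4   84. ]
(164, 165) 0.11 [-151.4  -26.2  110. ]
(168, 120) 0.066 [-141.    65.5   66. ]
(168, 120) 0.084 [-141.3   48.8   84. ]
(168, 120) 0.11 [-141.9   24.6  110. ]
(168, 194) [-153.1  -37.5   85.6]
(165, 180) [-153.7  -23.3   89.5]
(190, 196) [-135.1  -44.4   89.5]
(155, 140) [-156.5  -10.6  127.7]
(150, 110) [-157.9  -11.7  167.1]
```

View pics/c.png

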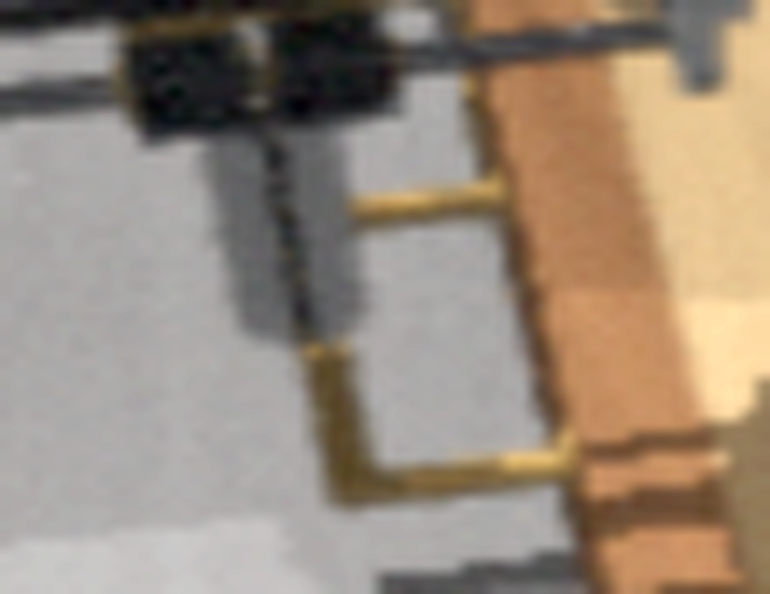

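The fingers have shut, and the bar comes out from under the tips at about (325,350) in the crop. The tips seem to sit above the bar, about 20 mm higher than the TCP reading suggests. I'll check their height.

Run:
```python
from h import *; from plant import vision
c=vision.capture("side");P=cloud(c)
for v in range(206,226,2):
    print(v,[case(P[v,u]).tolist() for u in (268,270,272,274,276)])
```

```text
206 [[-158.3, -12.2, 164.0], [-153.3, -11.4, 162.1], [-148.3, -13.4, 163.2], [-143.2, -10.3, 158.8], [-134.0, 138.6, -0.4]]
208 [[-159.0, -10.0, 154.4], [-154.0, -10.7, 154.0], [-148.9, -11.7, 154.1], [-143.9, -10.6, 151.9], [-137.2, 49.6, 86.2]]
210 [[-159.7, -11.9, 149.0], [-154.2, 43.1, 88.7], [-149.6, -8.0, 142.6], [-144.6, -10.8, 144.6], [-138.0, 42.8, 85.7]]
212 [[-160.5, -11.4, 141.0], [-155.4, -7.5, 135.7], [-150.4, -13.4, 141.0], [-145.3, -11.5, 137.8], [-136.8, 116.9, -3.1]]
214 [[-161.3, -12.7, 134.9], [-156.2, -9.9, 130.7], [-151.1, -13.1, 133.2], [-146.0, -13.0, 132.0], [-137.9, 106.0, 0.2]]
216 [[-162.0, -11.8, 126.4], [-156.9, -14.7, 128.4], [-151.8, -14.1, 126.7], [-146.6, -11.2, 122.3], [-138.9, 97.4, 1.0]]
218 [[-162.8, -11.3, 118.1], [-157.7, -13.0, 118.9], [-152.5, -12.4, 117.1], [-147.4, -13.0, 116.6], [-139.8, 90.7, -0.2]]
220 [[-163.6, -12.8, 112.1], [-158.4, -11.2, 109.1], [-153.3, -12.6, 109.6], [-148.0, -10.3, 105.8], [-140.8, 79.4, 3.8]]
222 [[-164.6, 78.8, 0.8], [-158.9, 75.5, 3.2], [-153.9, -1.2, 88.8], [-148.6, 0.0, 86.2], [-141.7, 74.9, 0.1]]
224 [[-165.5, 67.1, 5.4], [-159.7, 73.7, -3.4], [-154.7, -9.7, 90.5], [-149.5, -11.1, 91.0], [-142.7, 63.7, 4.1]]
```

Run:
```python
from h import *
c=np.load("side0.npz")
p=np.array([.4205,.0316,.21])
for dz in(0,.02,.035,.05): print(dz,(proj(c,np.array([p+[s*.023*CX[0],s*.023*CX[1],dz] for s in(-1,1)]))-[180,130])*3)
from plant import sensors
s=sensors.state();print(np.round(s["wrist_force"],1),s["clock"])
```

```text
0 [[203.15015205 189.62601355]
 [258.87175729 181.86525597]]
0.02 [[199.86562468 172.28915706]
 [256.3358925  164.49196977]]
0.035 [[197.34448483 158.98172052]
 [254.38958329 151.15774662]]
0.05 [[194.7721756  145.40419447]
 [252.40392517 137.55394297]]
[ 0.8 -0.3 -0.2] 4.975
```

The fingertips really end about 30 mm above the reported TCP, so they shut above the bar. I'll open, go 32 mm lower and close again.

Request:
play_rows([
  {"claw": -0.28, "xyz": [0, 0.05, -0.3], "twist": 0},
  {"claw": -0.28, "xyz": [0, 0, 0], "twist": 0},
  {"claw": -0.28, "xyz": [0, 0, 0], "twist": 0},
  {"claw": -0.28, "xyz": [0, 0, 0.3], "twist": 0},
  {"claw": -0.28, "xyz": [0, 0, 0.5], "twist": 0},
  {"claw": -0.28, "xyz": [0, 0, 0.5], "twist": 0},
  {"claw": -0.28, "xyz": [0, 0, 0], "twist": 0},
  {"claw": -1, "xyz": [0, 0, 0], "twist": 0},
  {"claw": -1, "xyz": [0, 0, 0], "twist": 0},
  {"claw": -1, "xyz": [0, 0, 0], "twist": 0},
])

```text
clock: 6.22
eef_pos: [0.4486, 0.0358, 0.0366]
ee_rot: [[-0.107, 0.994, 0.003], [0.994, 0.107, 0.001], [0.0, 0.004, -1.0]]
wrist_force: [2.4, 0.3, -3.3]
gripper_width: 0.0092
grip_force: 30.0
```

Request:
play_rows([
  {"claw": -1, "xyz": [0, 0.02, -0.31], "twist": 0},
  {"claw": -1, "xyz": [0, 0.03, -0.31], "twist": 0},
  {"claw": -1, "xyz": [0, 0.05, -0.31], "twist": 0},
  {"claw": -1, "xyz": [0, 0.05, -0.31], "twist": 0},
  {"claw": -1, "xyz": [0, 0.06, -0.31], "twist": 0},
  {"claw": -1, "xyz": [0, 0.08, -0.3], "twist": 0},
  {"claw": -1, "xyz": [0, 0.08, -0.3], "twist": 0},
  {"claw": -1, "xyz": [0, 0.1, -0.3], "twist": 0},
  {"claw": -1, "xyz": [0, 0.11, -0.29], "twist": 0},
  {"claw": -1, "xyz": [0, 0.11, -0.29], "twist": 0},
  {"claw": -1, "xyz": [0, 0.13, -0.29], "twist": 0},
  {"claw": -1, "xyz": [0, 0.13, -0.28], "twist": 0},
  {"claw": -1, "xyz": [0, 0.15, -0.28], "twist": 0},
  {"claw": -1, "xyz": [0, 0.15, -0.27], "twist": 0},
  {"claw": -1, "xyz": [0, 0.17, -0.27], "twist": 0},
  {"claw": -1, "xyz": [0, 0.17, -0.26], "twist": 0},
  {"claw": -1, "xyz": [0, 0.18, -0.25], "twist": 0},
  {"claw": -1, "xyz": [0, 0.19, -0.25], "twist": 0},
])

```text
clock: 8.48
eef_pos: [0.5087, 0.0422, 0.1917]
ee_rot: [[-0.106, 0.994, 0.007], [0.994, 0.106, 0.002], [0.001, 0.007, -1.0]]
wrist_force: [33.4, 4.6, -32.7]
gripper_width: 0.0093
grip_force: 30.0
```

Run:
```python
from h import *; from plant import sensors
s=sensors.state();p=np.array(s["eef_pos"]);R=np.array(s["ee_rot"]);g0=np.array([.4486,.0358,.0366])
print(np.round(s["joint_pos"],2),R.round(3).tolist())
d=p-g0; f=lambda t:np.linalg.norm(bar(t)-bar(0)-d)
T=np.linspace(0,1.3,261);t=T[np.argmin([f(x) for x in T])];print(t,f(t),np.round(s["wrist_force"],1))
th=np.linspace(t,1.235,20)[1:]
P,Q=rows(p,R,[g0+bar(x)-bar(0) for x in th],-1);print(P)
```

```text
[ 0.54  0.26 -0.79  1.86  0.21  1.1  -0.22] [[-0.106, 0.994, 0.007], [0.994, 0.106, 0.002], [0.001, 0.007, -1.0]]
0.625 0.0016236610595477547 [ 33.4   4.6 -32.7]
[{"claw":-1,"xyz":[0.0,0.16,-0.27],"twist":0},{"claw":-1,"xyz":[0.0,0.19,-0.22],"twist":0},{"claw":-1,"xyz":[0.0,0.21,-0.21],"twist":0},{"claw":-1,"xyz":[0.0,0.2,-0.2],"twist":0},{"claw":-1,"xyz":[0.0,0.22,-0.2],"twist":0},{"claw":-1,"xyz":[0.0,0.22,-0.19],"twist":0},{"claw":-1,"xyz":[0.01,0.23,-0.18],"twist":0},{"claw":-1,"xyz":[-0.0,0.23,-0.18],"twist":0},{"claw":-1,"xyz":[-0.0,0.24,-0.16],"twist":0},{"claw":-1,"xyz":[-0.0,0.24,-0.17],"twist":0},{"claw":-1,"xyz":[-0.0,0.25,-0.15],"twist":0},{"claw":-1,"xyz":[-0.0,0.25,-0.14],"twist":0},{"claw":-1,"xyz":[-0.0,0.26,-0.14],"twist":0},{"claw":-1,"xyz":[-0.0,0.26,-0.13],"twist":0},{"claw":-1,"xyz":[-0.0,0.27,-0.12],"twist":0},{"claw":-1,"xyz":[-0.0,0.27,-0.11],"twist":0},{"claw":-1,"xyz":[-0.0,0.27,-0.1],"twist":0},{"claw":-1,"xyz":[-0.0,0.28,-0.09],"twist":0},{"claw":-1,"xyz":[-0.0,0.28,-0.09],"twist":0}]
[0.64317486 0.05674766 0.28415317]
```

Request:
play_rows([
  {"claw": -1, "xyz": [0, 0.08, 0.06], "twist": 0},
  {"claw": -1, "xyz": [0, 0.16, -0.16], "twist": 0},
  {"claw": -1, "xyz": [0, 0.2, -0.22], "twist": 0},
  {"claw": -1, "xyz": [0, 0.21, -0.21], "twist": 0},
  {"claw": -1, "xyz": [0, 0.21, -0.2], "twist": 0},
])

```text
clock: 9.1
eef_pos: [0.528, 0.0443, 0.2134]
ee_rot: [[-0.107, 0.994, -0.006], [0.994, 0.107, -0.002], [-0.001, -0.006, -1.0]]
wrist_force: [-27.7, -3.4, 23.2]
gripper_width: 0.0091
grip_force: 30.0
```

```bash
cat > f.py <<'E'
from h import *; from plant import sensors
s=sensors.state();p=np.array(s["eef_pos"]);R=np.array(s["ee_rot"]);g0=np.array([.4486,.0358,.0366])
d=p-g0; f=lambda t:np.linalg.norm(bar(t)-bar(0)-d)
T=np.linspace(0,1.3,261);t=T[np.argmin([f(x) for x in T])];F=np.array(s["wrist_force"])
print(R.round(3).tolist(),t,f(t),np.round(d+bar(0)-bar(t),4),F.round(1),"tang",F@(CX*np.sin(t)+[0,0,np.cos(t)]),"toward hinge",F@(CX*np.cos(t)-[0,0,np.sin(t)]))
E
python3 f.py
```

```text
[[-0.107, 0.994, -0.006], [0.994, 0.107, -0.002], [-0.001, -0.006, -1.0]] 0.73 0.0015988794838340385 [ 0.0012  0.0001 -0.001 ] [-27.7  -3.4  23.2] tang -1.3448316846171524 toward hinge -36.22271038837686
```

Request:
play_rows([
  {"claw": -1, "xyz": [0, 0.15, -0.24], "twist": 0},
  {"claw": -1, "xyz": [0, 0.19, -0.22], "twist": 0},
  {"claw": -1, "xyz": [0, 0.2, -0.2], "twist": 0},
  {"claw": -1, "xyz": [0, 0.22, -0.2], "twist": 0},
])

```text
clock: 9.6
eef_pos: [0.5548, 0.0472, 0.238]
ee_rot: [[-0.107, 0.994, 0.001], [0.994, 0.107, 0.001], [0.001, 0.002, -1.0]]
wrist_force: [22.8, 3.8, -34.0]
gripper_width: 0.0089
grip_force: 30.0
```

```bash
cat >> f.py <<'E'
th=np.linspace(t,1.24,int((1.24-t)/.035)+1)[1:]
P,Q=rows(p,R,[g0+bar(x)-bar(0) for x in th],-1)
E
python3 f.py
```

```text
[[-0.107, 0.994, 0.001], [0.994, 0.107, 0.001], [0.001, 0.002, -1.0]] 0.865 0.0008934159287315777 [ 0.0006  0.0001 -0.0007] [ 22.8   3.8 -34. ] tang -4.503077550906553 toward hinge 40.80871153460174
[{"claw":-1,"xyz":[-0.0,0.26,-0.22],"twist":0},{"claw":-1,"xyz":[-0.0,0.28,-0.2],"twist":0},{"claw":-1,"xyz":[-0.0,0.29,-0.18],"twist":0},{"claw":-1,"xyz":[0.0,0.29,-0.17],"twist":0},{"claw":-1,"xyz":[0.0,0.3,-0.15],"twist":0},{"claw":-1,"xyz":[0.0,0.31,-0.15],"twist":0},{"claw":-1,"xyz":[0.0,0.31,-0.14],"twist":0},{"claw":-1,"xyz":[0.0,0.32,-0.12],"twist":0},{"claw":-1,"xyz":[0.0,0.32,-0.11],"twist":0},{"claw":-1,"xyz":[0.0,0.33,-0.1],"twist":0}]
```

Request:
play_rows([
  {"claw": -1, "xyz": [0, 0.28, -0.18], "twist": 0},
  {"claw": -1, "xyz": [0, 0.29, -0.18], "twist": 0},
  {"claw": -1, "xyz": [0, 0.29, -0.18], "twist": 0},
  {"claw": -1, "xyz": [0, 0.29, -0.17], "twist": 0},
  {"claw": -1, "xyz": [0, 0.3, -0.15], "twist": 0},
])

```text
clock: 10.22
eef_pos: [0.5973, 0.0518, 0.2653]
ee_rot: [[-0.107, 0.994, -0.0], [0.994, 0.107, -0.0], [-0.0, -0.0, -1.0]]
wrist_force: [-1.5, 0.3, -3.1]
gripper_width: 0.0088
grip_force: 30.0
```

```bash
python3 f.py
```

```text
[[-0.107, 0.994, -0.0], [0.994, 0.107, -0.0], [-0.0, -0.0, -1.0]] 1.05 0.0008299745581474848 [ 0.0008  0.0001 -0.0002] [-1.5  0.3 -3.1] tang -2.788138666906057 toward hinge 1.9260299935794398
[{"claw":-1,"xyz":[-0.0,0.28,-0.16],"twist":0},{"claw":-1,"xyz":[-0.0,0.32,-0.14],"twist":0},{"claw":-1,"xyz":[-0.0,0.32,-0.12],"twist":0},{"claw":-1,"xyz":[-0.0,0.33,-0.12],"twist":0},{"claw":-1,"xyz":[-0.0,0.33,-0.1],"twist":0}]
```

Request:
play_rows([
  {"claw": -1, "xyz": [0, 0.31, -0.14], "twist": 0},
  {"claw": -1, "xyz": [0, 0.32, -0.14], "twist": 0},
  {"claw": -1, "xyz": [0, 0.32, -0.12], "twist": 0},
  {"claw": -1, "xyz": [0, 0.33, -0.12], "twist": 0},
  {"claw": -1, "xyz": [0, 0.33, -0.1], "twist": 0},
  {"claw": -1, "xyz": [0, 0, 0], "twist": 0},
])

```text
clock: 10.98
eef_pos: [0.6462, 0.057, 0.2838]
ee_rot: [[-0.106, 0.994, 0.001], [0.994, 0.106, 0.0], [0.0, 0.001, -1.0]]
wrist_force: [-0.9, -0.1, 5.6]
gripper_width: 0.0096
grip_force: 30.0
```

```bash
python3 f.py
python3 - <<'E'
from h import *; from plant import vision
a=vision.capture("side")["img"][110:290,220:400,::-1];b=vision.capture("top")["img"][150:300,200:350,::-1]
cv2.imwrite("pics/d.png",cv2.convertScaleAbs(np.hstack([cv2.resize(i,(400,400)) for i in(a,b)]),alpha=1.4))
E
```

```text
[[-0.106, 0.994, 0.001], [0.994, 0.106, 0.0], [0.0, 0.001, -1.0]] 1.245 0.0010811967590202787 [ 0.0005 -0.     -0.0009] [-0.9 -0.1  5.6] tang 0.9307598397456407 toward hinge -5.599169873796718
[]
```

View pics/d.png

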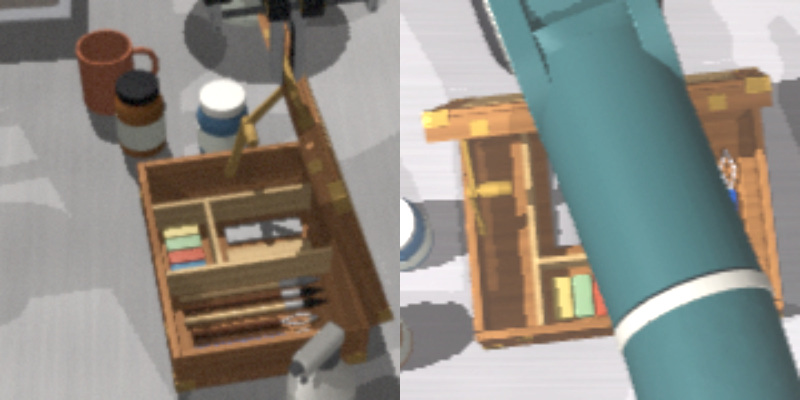

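The side crop shows the lid standing up with the stay knob at about (250,132), and the bar is still held. I'll release it gently and go straight up.

Request:
play_rows([
  {"claw": -0.4, "xyz": [0, 0, 0], "twist": 0},
  {"claw": -0.4, "xyz": [0, 0, 0], "twist": 0},
  {"claw": -0.4, "xyz": [0, 0, -0.3], "twist": 0},
  {"claw": -0.4, "xyz": [0, 0, -0.7], "twist": 0},
  {"claw": -0.4, "xyz": [0, 0, -1], "twist": 0},
  {"claw": -0.4, "xyz": [0, 0, -1], "twist": 0},
  {"claw": -0.4, "xyz": [0, 0, -1], "twist": 0},
  {"claw": -1, "xyz": [0, 0, -1], "twist": 0},
  {"claw": -1, "xyz": [0, 0, -1], "twist": 0},
  {"claw": -1, "xyz": [0, 1, -1], "twist": 0},
  {"claw": -1, "xyz": [0, 1, -1], "twist": 0},
  {"claw": -1, "xyz": [0, 1, -1], "twist": 0},
])

```text
clock: 12.58
eef_pos: [0.7081, 0.0609, 0.5156]
ee_rot: [[-0.1, 0.995, -0.015], [0.995, 0.101, 0.009], [0.01, -0.014, -1.0]]
wrist_force: [0.4, 0.1, -1.5]
gripper_width: 0.0006
grip_force: 0.0
```

```bash
cat > k.py <<'E'
from h import *; from plant import sensors,vision
s=sensors.state();print(s["clock"],np.round(s["eef_pos"],3),np.round(s["ee_rot"],3).tolist(),np.round(s["joint_pos"],2))
c=vision.capture("side");P=cloud(c)
def kn():
    m=np.zeros((480,640),bool);m[150:200,310:360]=1
    im=cv2.cvtColor(c["img"],cv2.COLOR_RGB2HSV);g=(P-C)
    Q=np.stack([g@CX,g@CY,P[...,2]],-1)*1e3
    k=m&(abs(Q[...,1]-119)<22)&(Q[...,2]>95)&(Q[...,2]<150)&(Q[...,0]<75)&(Q[...,0]>0)
    print("knob",k.sum(),np.median(Q[k],0).round(1),Q[k].min(0).round(1),Q[k].max(0).round(1))
kn()
g=(P-C);X=g@CX*1e3;Y=g@CY*1e3;Z=P[...,2]*1e3
k=(X>0)&(X<125)&(abs(Y)<130)&(Z>150)&(Z<270)
if k.sum()>50: f=np.polyfit(Z[k],X[k],1);print("lid n",k.sum(),"angle",np.pi/2-np.arctan(-f[0]),f)
E
python3 k.py
```

```text
12.575 [0.708 0.061 0.516] [[-0.1, 0.995, -0.015], [0.995, 0.101, 0.009], [0.01, -0.014, -1.0]] [ 0.01  0.61 -0.38  0.57  0.22  1.99 -0.12]
knob 80 [ 34.3 119.4 135.4] [ 22.7 100.7 107.9] [ 54.1 140.8 148.9]
lid n 82 angle 1.2479635513688443 [ -0.33453624 174.03525316]
```

Request:
play_rows([
  {"claw": -1, "xyz": [0, 1, 0], "twist": 0},
  {"claw": -1, "xyz": [0, 1, 0], "twist": 0},
  {"claw": -1, "xyz": [0, 1, 0], "twist": 0},
  {"claw": -1, "xyz": [0, 1, 0], "twist": 0},
])

```text
clock: 13.12
eef_pos: [0.7765, 0.062, 0.4799]
ee_rot: [[-0.088, 0.996, 0.004], [0.996, 0.088, 0.021], [0.02, 0.006, -1.0]]
wrist_force: [-1.0, -0.4, 0.1]
gripper_width: 0.0004
grip_force: 0.0
```

```bash
python3 k.py
```

```text
13.125 [0.777 0.062 0.48 ] [[-0.088, 0.996, 0.004], [0.996, 0.088, 0.021], [0.02, 0.006, -1.0]] [-0.15  0.78  0.19  0.36 -0.17  2.    0.  ]
knob 83 [ 35.1 122.3 134.9] [ 19.5 101.3  96.6] [ 56.5 140.4 149.9]
lid n 79 angle 1.2479265977244316 [ -0.33457733 174.05736262]
```

Request:
play_rows([
  {"claw": -1, "xyz": [0, 0, -1], "twist": 0},
  {"claw": -1, "xyz": [0, 0, -1], "twist": 0},
  {"claw": -1, "xyz": [0, 0, -1], "twist": 0},
  {"claw": -1, "xyz": [0, 0, -1], "twist": 0},
])

```text
clock: 13.68
eef_pos: [0.7356, 0.0567, 0.5549]
ee_rot: [[-0.088, 0.993, 0.075], [0.996, 0.086, 0.027], [0.021, 0.077, -0.997]]
wrist_force: [-0.7, 0.7, 0.6]
gripper_width: 0.0004
grip_force: 0.0
```

```bash
python3 k.py
```

```text
13.675 [0.736 0.057 0.555] [[-0.088, 0.993, 0.075], [0.996, 0.086, 0.027], [0.021, 0.077, -0.997]] [-0.16  0.64  0.17  0.42 -0.14  2.    0.  ]
knob 90 [ 35.  122.8 135.6] [ 22.6 100.5  95. ] [ 60.  141.  149.7]
lid n 78 angle 1.2477228935703872 [ -0.33480385 174.09660926]
```

Pushing up against the reach limit tilts the fingers forward, now about 0.08 rad and in the right direction. I'll keep going.

Request:
play_rows([
  {"claw": -1, "xyz": [0, 0.3, -1], "twist": 0},
  {"claw": -1, "xyz": [0, 0.3, -1], "twist": 0},
  {"claw": -1, "xyz": [0, 0.3, -1], "twist": 0},
  {"claw": -1, "xyz": [0, 0.3, -1], "twist": 0},
  {"claw": -1, "xyz": [0, 0.3, -1], "twist": 0},
  {"claw": -1, "xyz": [0, 0.3, -1], "twist": 0},
])

```text
clock: 14.48
eef_pos: [0.7086, 0.0528, 0.6402]
ee_rot: [[-0.087, 0.975, 0.202], [0.996, 0.082, 0.037], [0.02, 0.205, -0.979]]
wrist_force: [-0.0, 0.1, -0.5]
gripper_width: 0.0002
grip_force: 0.0
```

```bash
python3 k.py
```

```text
14.475 [0.709 0.053 0.64 ] [[-0.087, 0.975, 0.202], [0.996, 0.082, 0.037], [0.02, 0.205, -0.979]] [-0.17  0.54  0.2   0.39 -0.15  2.    0.  ]
knob 85 [ 35.1 121.8 136.2] [ 22.3  99.1 101.5] [ 54.4 140.9 149.8]
lid n 77 angle 1.24802351365004 [ -0.33446956 174.02215905]
```

Request:
play_rows([
  {"claw": -1, "xyz": [0, 0.4, -1], "twist": 0},
  {"claw": -1, "xyz": [0, 0.4, -1], "twist": 0},
  {"claw": -1, "xyz": [0, 0.4, -1], "twist": 0},
  {"claw": -1, "xyz": [0, 0.4, -1], "twist": 0},
  {"claw": -1, "xyz": [0, 0.4, -1], "twist": 0},
  {"claw": -1, "xyz": [0, 0.4, -1], "twist": 0},
  {"claw": -1, "xyz": [0, 0.4, -1], "twist": 0},
  {"claw": -1, "xyz": [0, 0.4, -1], "twist": 0},
  {"claw": -1, "xyz": [0, 0.4, -1], "twist": 0},
  {"claw": -1, "xyz": [0, 0.4, -1], "twist": 0},
])

```text
clock: 15.78
eef_pos: [0.6497, 0.0454, 0.7763]
ee_rot: [[-0.087, 0.906, 0.415], [0.996, 0.071, 0.054], [0.019, 0.418, -0.908]]
wrist_force: [-0.3, -0.6, 0.7]
gripper_width: 0.0004
grip_force: 0.0
```

```bash
python3 k.py
```

```text
15.775 [0.65  0.045 0.776] [[-0.087, 0.906, 0.415], [0.996, 0.071, 0.054], [0.019, 0.418, -0.908]] [-0.19  0.4   0.26  0.32 -0.18  2.    0.  ]
knob 86 [ 35.5 122.5 135.9] [ 22.7  99.5 107.2] [ 56.6 141.  149.8]
lid n 84 angle 1.2475060326974554 [ -0.33504504 174.13315798]
```

Run:
```python
from h import *; from plant import sensors
s=sensors.state();p=np.array(s["eef_pos"]);R=np.array(s["ee_rot"]);tz=R[:,2]
A0=w(10,112,122); tip=A0+.008*tz; tcp=tip+.033*tz
print("tcp contact-pre",tcp,case(tcp))
q=tcp-.33*tz; n=23
pts=[p+(q-p)*k/n for k in range(1,n+1)]
P,Q=rows(p,R,pts[:18],-1,.98);P,Q=rows(P,Q,pts[18:],-1,.98);print(P,q,Q.round(3))
P,Q=rows(P,Q,[q+(tcp-q)*k/12 for k in range(1,13)],-1)
```

```text
tcp contact-pre [0.61416804 0.16865555 0.08484271] [ 27.3 112.4  84.8]
[{"claw":-1,"xyz":[0.16,-0.46,0.42],"twist":0.98},{"claw":-1,"xyz":[0.13,-0.46,0.42],"twist":0.98},{"claw":-1,"xyz":[0.1,-0.48,0.43],"twist":0.98},{"claw":-1,"xyz":[0.07,-0.48,0.42],"twist":0.98},{"claw":-1,"xyz":[0.03,-0.48,0.42],"twist":0.98},{"claw":-1,"xyz":[0.0,-0.49,0.42],"twist":0.98},{"claw":-1,"xyz":[-0.03,-0.48,0.43],"twist":0.98},{"claw":-1,"xyz":[-0.06,-0.48,0.42],"twist":0.98},{"claw":-1,"xyz":[-0.1,-0.48,0.42],"twist":0.98},{"claw":-1,"xyz":[-0.13,-0.46,0.42],"twist":0.98},{"claw":-1,"xyz":[-0.16,-0.46,0.43],"twist":0.98},{"claw":-1,"xyz":[-0.2,-0.45,0.42],"twist":0.98},{"claw":-1,"xyz":[-0.22,-0.43,0.42],"twist":0.98},{"claw":-1,"xyz":[-0.25,-0.41,0.42],"twist":0.98},{"claw":-1,"xyz":[-0.28,-0.4,0.42],"twist":0.98},{"claw":-1,"xyz":[-0.31,-0.37,0.43],"twist":0.98},{"claw":-1,"xyz":[-0.33,-0.36,0.42],"twist":0.98},{"claw":-1,"xyz":[-0.35,-0.33,0.42],"twist":0.98}]
[{"claw":-1,"xyz":[-0.38,-0.3,0.42],"twist":0.98},{"claw":-1,"xyz":[-0.4,-0.28,0.43],"twist":0.98},{"claw":-1,"xyz":[-0.41,-0.26,0.42],"twist":0.98},{"claw":-1,"xyz":[-0.43,-0.22,0.42],"twist":0.98},{"claw":-1,"xyz":[-0.45,-0.19,0.42],"twist":0.98}]
[0.47573387 0.15067498 0.38394504] [0.47583866 0.15072186 0.38391355] [[ 0.904  0.085  0.419]
 [ 0.068 -0.996  0.054]
 [ 0.422 -0.02  -0.906]]
[{"claw":-1,"xyz":[0.0,-0.0,0.92],"twist":0},{"claw":-1,"xyz":[0.0,-0.0,0.92],"twist":0},{"claw":-1,"xyz":[0.0,-0.0,0.91],"twist":0},{"claw":-1,"xyz":[0.0,-0.0,0.92],"twist":0},{"claw":-1,"xyz":[0.0,-0.0,0.92],"twist":0},{"claw":-1,"xyz":[0.0,-0.0,0.91],"twist":0},{"claw":-1,"xyz":[0.0,-0.0,0.92],"twist":0},{"claw":-1,"xyz":[0.0,-0.0,0.92],"twist":0},{"claw":-1,"xyz":[0.0,-0.0,0.91],"twist":0},{"claw":-1,"xyz":[0.0,-0.0,0.92],"twist":0},{"claw":-1,"xyz":[0.0,-0.0,0.92],"twist":0},{"claw":-1,"xyz":[0.0,-0.0,0.91],"twist":0}]
```

Request:
play_rows([
  {"claw": -1, "xyz": [0.16, -0.46, 0.42], "twist": 0.98},
  {"claw": -1, "xyz": [0.13, -0.46, 0.42], "twist": 0.98},
  {"claw": -1, "xyz": [0.1, -0.48, 0.43], "twist": 0.98},
  {"claw": -1, "xyz": [0.07, -0.48, 0.42], "twist": 0.98},
  {"claw": -1, "xyz": [0.03, -0.48, 0.42], "twist": 0.98},
  {"claw": -1, "xyz": [0.0, -0.49, 0.42], "twist": 0.98},
  {"claw": -1, "xyz": [-0.03, -0.48, 0.43], "twist": 0.98},
  {"claw": -1, "xyz": [-0.06, -0.48, 0.42], "twist": 0.98},
  {"claw": -1, "xyz": [-0.1, -0.48, 0.42], "twist": 0.98},
  {"claw": -1, "xyz": [-0.13, -0.46, 0.42], "twist": 0.98},
  {"claw": -1, "xyz": [-0.16, -0.46, 0.43], "twist": 0.98},
  {"claw": -1, "xyz": [-0.2, -0.45, 0.42], "twist": 0.98},
  {"claw": -1, "xyz": [-0.22, -0.43, 0.42], "twist": 0.98},
  {"claw": -1, "xyz": [-0.25, -0.41, 0.42], "twist": 0.98},
  {"claw": -1, "xyz": [-0.28, -0.4, 0.42], "twist": 0.98},
  {"claw": -1, "xyz": [-0.31, -0.37, 0.43], "twist": 0.98},
  {"claw": -1, "xyz": [-0.33, -0.36, 0.42], "twist": 0.98},
  {"claw": -1, "xyz": [-0.35, -0.33, 0.42], "twist": 0.98},
])

```text
clock: 18.08
eef_pos: [0.5131, 0.1281, 0.4666]
ee_rot: [[0.826, 0.382, 0.414], [0.397, -0.916, 0.054], [0.4, 0.12, -0.909]]
wrist_force: [-0.0, 0.1, -0.5]
gripper_width: 0.0007
grip_force: 0.0
```

Request:
play_rows([
  {"claw": -1, "xyz": [-0.38, -0.3, 0.42], "twist": 0.98},
  {"claw": -1, "xyz": [-0.4, -0.28, 0.43], "twist": 0.98},
  {"claw": -1, "xyz": [-0.41, -0.26, 0.42], "twist": 0.98},
  {"claw": -1, "xyz": [-0.43, -0.22, 0.42], "twist": 0.98},
  {"claw": -1, "xyz": [-0.45, -0.19, 0.42], "twist": 0.98},
])

```text
clock: 18.7
eef_pos: [0.4749, 0.1508, 0.3809]
ee_rot: [[0.907, 0.083, 0.414], [0.066, -0.996, 0.054], [0.417, -0.022, -0.909]]
wrist_force: [-0.1, -0.4, -0.4]
gripper_width: 0.0002
grip_force: 0.0
```

```bash
python3 k.py
cat > ap.py <<'E'
import sys
from h import *; from plant import sensors
s=sensors.state();p=np.array(s["eef_pos"]);R=np.array(s["ee_rot"]);tz=R[:,2]
x,y,z,n=map(float,sys.argv[1:5]);n=int(n)
t=w(x,y,z)+.041*tz
print("axis pt 41 behind tcp (case):",case(p-.041*tz),"F",np.round(s["wrist_force"],1));rows(p,R,[p+(t-p)*k/n for k in range(1,n+1)],-1)
E
python3 ap.py 10 112 122 12
```

```text
18.7 [0.475 0.151 0.381] [[0.907, 0.083, 0.414], [0.066, -0.996, 0.054], [0.417, -0.022, -0.909]] [-0.45 -0.24 -0.02  1.94  0.16  1.04 -2.01]
knob 90 [ 35.  123.5 136.3] [ 25.6  97.5 103. ] [ 54.1 140.9 148.5]
lid n 76 angle 1.2482881437734996 [ -0.33417536 173.96737493]
axis pt 41 behind tcp (case): [-131.3  109.7  416. ] F [-0.1  0.6 -1.2]
[{"claw":-1,"xyz":[0.02,0.0,0.91],"twist":0},{"claw":-1,"xyz":[0.02,0.0,0.9],"twist":0},{"claw":-1,"xyz":[0.01,0.0,0.91],"twist":0},{"claw":-1,"xyz":[0.02,0.01,0.9],"twist":0},{"claw":-1,"xyz":[0.02,-0.0,0.91],"twist":0},{"claw":-1,"xyz":[0.02,-0.0,0.91],"twist":0},{"claw":-1,"xyz":[0.02,-0.0,0.9],"twist":0},{"claw":-1,"xyz":[0.01,0.0,0.91],"twist":0},{"claw":-1,"xyz":[0.02,0.0,0.9],"twist":0},{"claw":-1,"xyz":[0.02,0.0,0.91],"twist":0},{"claw":-1,"xyz":[0.02,0.0,0.91],"twist":0},{"claw":-1,"xyz":[0.02,0.01,0.9],"twist":0}]
```

Request:
play_rows([
  {"claw": -1, "xyz": [0, 0, 0.9], "twist": 0},
  {"claw": -1, "xyz": [0, 0, 0.9], "twist": 0},
  {"claw": -1, "xyz": [0, 0, 0.9], "twist": 0},
  {"claw": -1, "xyz": [0, 0, 0.9], "twist": 0},
  {"claw": -1, "xyz": [0, 0, 0.9], "twist": 0},
  {"claw": -1, "xyz": [0, 0, 0.9], "twist": 0},
  {"claw": -1, "xyz": [0, 0, 0.9], "twist": 0},
  {"claw": -1, "xyz": [0, 0, 0.9], "twist": 0},
  {"claw": -1, "xyz": [0, 0, 0.9], "twist": 0},
  {"claw": -1, "xyz": [0, 0, 0.7], "twist": 0},
  {"claw": -1, "xyz": [0, 0, 0.5], "twist": 0},
])

```text
clock: 20.12
eef_pos: [0.5913, 0.1657, 0.1272]
ee_rot: [[0.906, 0.085, 0.414], [0.07, -0.996, 0.054], [0.417, -0.02, -0.909]]
wrist_force: [-0.0, 0.0, 0.2]
gripper_width: 0.0001
grip_force: 0.0
```

```bash
python3 k.py; python3 ap.py 10 112 122 4;  python3 - <<'E'
from h import *; from plant import vision
a=vision.capture("side")["img"][120:210,290:410,::-1]
cv2.imwrite("pics/e.png",cv2.convertScaleAbs(cv2.resize(a,(800,600),interpolation=cv2.INTER_CUBIC),alpha=1.4))
E
```

```text
20.125 [0.591 0.166 0.127] [[0.906, 0.085, 0.414], [0.07, -0.996, 0.054], [0.417, -0.02, -0.909]] [-0.42  0.23  0.04  2.08  0.24  0.43 -2.07]
knob 85 [ 34.5 122.2 135.7] [22.5 99.  98.9] [ 60.  141.  149.9]
lid n 80 angle 1.2478768412264083 [ -0.33463265 174.06100164]
axis pt 41 behind tcp (case): [-13.  111.4 163.1] F [-1.6 -0.3 -3. ]
[{"claw":-1,"xyz":[0.03,-0.0,0.39],"twist":0},{"claw":-1,"xyz":[0.03,-0.01,0.39],"twist":0},{"claw":-1,"xyz":[0.04,0.0,0.39],"twist":0},{"claw":-1,"xyz":[0.03,-0.0,0.39],"twist":0}]
```

View pics/e.png

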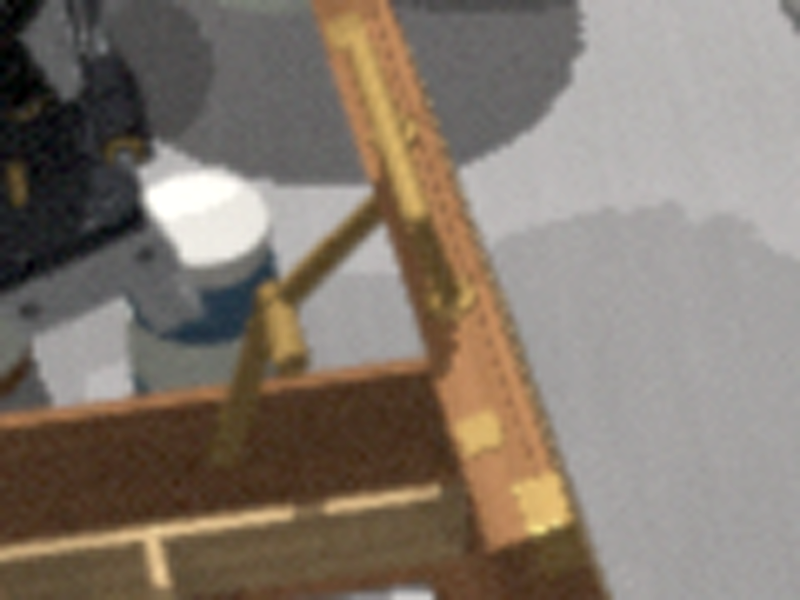

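The knob runs from about (268,295) to (295,350) in the crop. The closed fingertips, near (200,320), are clear and in front of it. I'll locate the knob's centre and continue.

Run:
```python
from h import *
c=np.load("side0.npz");K=c["camera_matrix"];o=-c["R"].T@c["t"]
for name,u in {"knob":(282,325),"tip":(200,322)}.items():
    u=(u[0]*.15+290,u[1]*.15+120);d=c["R"].T@np.array([(u[0]-K[0,2])/K[0,0],(u[1]-K[1,2])/K[1,1],1])
    for y in (100,111,119):print(name,y,case(o+d*((y/1e3-(o-C)@CY)/(d@CY))))
```

```text
knob 100 [ 30.  100.  155.5]
knob 111 [ 32.2 111.  145.1]
knob 119 [ 33.8 119.  137.6]
tip 100 [ -4.  100.  163.3]
tip 111 [ -2.2 111.  153. ]
tip 119 [ -0.9 119.  145.6]
```

Request:
play_rows([
  {"claw": -1, "xyz": [0, 0, 0.4], "twist": 0},
  {"claw": -1, "xyz": [0, 0, 0.4], "twist": 0},
  {"claw": -1, "xyz": [0, 0, 0.4], "twist": 0},
  {"claw": -1, "xyz": [0, 0, 0.3], "twist": 0},
])

```text
clock: 20.72
eef_pos: [0.6096, 0.1683, 0.0862]
ee_rot: [[0.907, 0.085, 0.414], [0.069, -0.996, 0.054], [0.417, -0.02, -0.909]]
wrist_force: [-0.2, 0.5, 0.4]
gripper_width: 0.0003
grip_force: 0.0
```

```bash
python3 ap.py 30 112 117 6
```

```text
axis pt 41 behind tcp (case): [  5.7 112.1 123.5] F [-0.2  0.5  0.4]
[{"claw":-1,"xyz":[0.11,-0.0,0.09],"twist":0},{"claw":-1,"xyz":[0.11,-0.0,0.09],"twist":0},{"claw":-1,"xyz":[0.1,-0.0,0.09],"twist":0},{"claw":-1,"xyz":[0.11,-0.01,0.09],"twist":0},{"claw":-1,"xyz":[0.11,0.0,0.09],"twist":0},{"claw":-1,"xyz":[0.11,0.0,0.08],"twist":0}]
```

Request:
play_rows([
  {"claw": -1, "xyz": [0.11, 0, 0.09], "twist": 0},
  {"claw": -1, "xyz": [0.11, 0, 0.09], "twist": 0},
  {"claw": -1, "xyz": [0.11, 0, 0.09], "twist": 0},
  {"claw": -1, "xyz": [0.11, 0, 0.09], "twist": 0},
  {"claw": -1, "xyz": [0.11, 0, 0.09], "twist": 0},
  {"claw": -1, "xyz": [0.11, 0, 0.09], "twist": 0},
])

```text
clock: 21.48
eef_pos: [0.6337, 0.1705, 0.08]
ee_rot: [[0.907, 0.085, 0.413], [0.069, -0.996, 0.054], [0.416, -0.02, -0.909]]
wrist_force: [-3.4, 1.4, -3.4]
gripper_width: 0.0005
grip_force: 2.7
```

```bash
python3 k.py; python3 ap.py 43 112 109 6
```

```text
21.475 [0.634 0.171 0.08 ] [[0.907, 0.085, 0.413], [0.069, -0.996, 0.054], [0.416, -0.02, -0.909]] [-0.4   0.37  0.04  2.02  0.25  0.35 -2.07]
knob 126 [ 41.9 111.9 132.1] [ 12.1  97.  116.8] [ 65.9 140.9 149.9]
lid n 180 angle 1.3770396608003241 [-0.19621829 53.44317035]
axis pt 41 behind tcp (case): [ 30.2 111.8 117.1] F [-3.6  1.7 -4.1]
[{"claw":-1,"xyz":[0.05,-0.0,0.07],"twist":0},{"claw":-1,"xyz":[0.04,-0.0,0.07],"twist":0},{"claw":-1,"xyz":[0.05,-0.01,0.07],"twist":0},{"claw":-1,"xyz":[0.04,0.0,0.07],"twist":0},{"claw":-1,"xyz":[0.05,0.0,0.07],"twist":0},{"claw":-1,"xyz":[0.05,-0.0,0.07],"twist":0}]
```

Request:
play_rows([
  {"claw": -1, "xyz": [0.06, 0, 0.06], "twist": 0},
  {"claw": -1, "xyz": [0.06, 0, 0.06], "twist": 0},
  {"claw": -1, "xyz": [0.06, 0, 0.06], "twist": 0},
  {"claw": -1, "xyz": [0.06, 0, 0.06], "twist": 0},
  {"claw": -1, "xyz": [0.06, 0, 0.06], "twist": 0},
])

```text
clock: 22.15
eef_pos: [0.6443, 0.1716, 0.0746]
ee_rot: [[0.908, 0.085, 0.411], [0.07, -0.996, 0.053], [0.414, -0.02, -0.91]]
wrist_force: [-8.4, 2.2, -9.7]
gripper_width: 0.0007
grip_force: 5.6
```

```bash
python3 k.py; python3 ap.py 46 112 108 4
python3 - <<'E'
from h import *; from plant import vision
a=vision.capture("side")["img"][120:210,290:410,::-1]
cv2.imwrite("pics/g.png",cv2.convertScaleAbs(cv2.resize(a,(800,600),interpolation=cv2.INTER_CUBIC),alpha=1.4))
E
```

```text
22.15 [0.644 0.172 0.075] [[0.908, 0.085, 0.411], [0.07, -0.996, 0.053], [0.414, -0.02, -0.91]] [-0.39  0.4   0.03  1.99  0.24  0.35 -2.06]
knob 120 [ 52.9 108.  127.4] [ 23.1  97.1 111.3] [ 74.5 140.9 149.9]
lid n 333 angle 1.318974479576015 [-0.25728346 71.50593851]
axis pt 41 behind tcp (case): [ 40.8 111.7 111.8] F [-7.8  1.8 -9.1]
[{"claw":-1,"xyz":[0.03,-0.0,0.05],"twist":0},{"claw":-1,"xyz":[0.02,-0.01,0.04],"twist":0},{"claw":-1,"xyz":[0.03,0.0,0.05],"twist":0},{"claw":-1,"xyz":[0.03,-0.0,0.05],"twist":0}]
```

View pics/g.png

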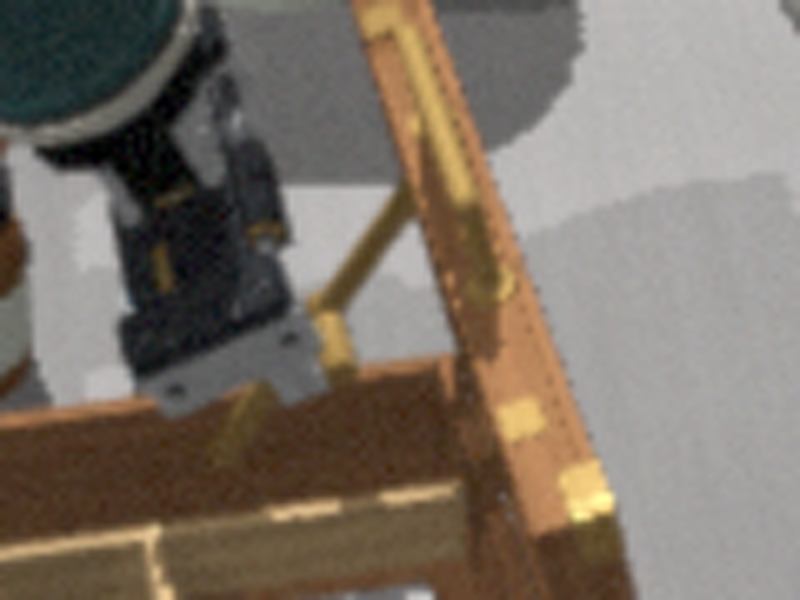

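The crop shows the gripper pressing on the knob at about (335,340), and the stay is nearly straight. I'll keep pushing to the stop and watch the force.

Request:
play_rows([
  {"claw": -1, "xyz": [0.06, 0, 0.06], "twist": 0},
  {"claw": -1, "xyz": [0.06, 0, 0.06], "twist": 0},
  {"claw": -1, "xyz": [0.06, 0, 0.06], "twist": 0},
])

```text
clock: 22.62
eef_pos: [0.6502, 0.1721, 0.0709]
ee_rot: [[0.909, 0.085, 0.408], [0.07, -0.996, 0.053], [0.411, -0.019, -0.911]]
wrist_force: [-13.2, 2.3, -13.3]
gripper_width: 0.0007
grip_force: 8.3
```

Request:
play_rows([
  {"claw": -1, "xyz": [0.06, 0, 0.05], "twist": 0},
  {"claw": -1, "xyz": [0.06, 0, 0.05], "twist": 0},
])

```text
clock: 22.88
eef_pos: [0.6534, 0.1724, 0.0686]
ee_rot: [[0.91, 0.086, 0.406], [0.07, -0.996, 0.052], [0.409, -0.019, -0.912]]
wrist_force: [-22.3, 2.6, -8.7]
gripper_width: -0.0
grip_force: 12.1
```

```bash
python3 k.py; python3 ap.py 50 112 106 4
```

```text
22.875 [0.653 0.172 0.069] [[0.91, 0.086, 0.406], [0.07, -0.996, 0.052], [0.409, -0.019, -0.912]] [-0.38  0.42  0.03  1.97  0.24  0.35 -2.05]
knob 97 [ 62.4 109.4 122. ] [ 35.2  97.  105.6] [ 74.2 140.6 149.6]
lid n 493 angle 1.3924792936910941 [-0.18023136 57.09862124]
axis pt 41 behind tcp (case): [ 49.9 111.6 106. ] F [-20.9   2.7  -9.4]
[{"claw":-1,"xyz":[0.0,-0.0,0.0],"twist":0},{"claw":-1,"xyz":[0.0,-0.01,0.0],"twist":0},{"claw":-1,"xyz":[0.0,-0.0,0.0],"twist":0},{"claw":-1,"xyz":[0.0,-0.0,0.0],"twist":0}]
```

Request:
play_rows([
  {"claw": -1, "xyz": [0.04, 0, 0.02], "twist": 0},
  {"claw": -1, "xyz": [0, 0, 0], "twist": 0},
])

```text
clock: 23.18
eef_pos: [0.6537, 0.1724, 0.0684]
ee_rot: [[0.91, 0.086, 0.405], [0.071, -0.996, 0.052], [0.408, -0.018, -0.913]]
wrist_force: [-29.0, 0.3, -4.4]
gripper_width: 0.0004
grip_force: 14.1
```

The force has risen to 29 N with almost no motion, so it is on the stop. I'll back off and retreat along the fingers.

Request:
play_rows([
  {"claw": -1, "xyz": [-0.3, 0, 0], "twist": 0},
  {"claw": -1, "xyz": [-0.4, 0, 0], "twist": 0},
  {"claw": -1, "xyz": [-0.3, 0, -0.5], "twist": 0},
  {"claw": -1, "xyz": [0, 0, -1], "twist": 0},
  {"claw": -1, "xyz": [0, 0, -1], "twist": 0},
  {"claw": -1, "xyz": [0, 0, -1], "twist": 0},
  {"claw": -1, "xyz": [0, 0, -1], "twist": 0},
  {"claw": -1, "xyz": [0, 0, -1], "twist": 0},
  {"claw": -1, "xyz": [0, 0, -1], "twist": 0},
  {"claw": -1, "xyz": [0, 0, -1], "twist": 0},
  {"claw": -1, "xyz": [0, 0, 0], "twist": 0},
])

```text
clock: 24.55
eef_pos: [0.5387, 0.1589, 0.2674]
ee_rot: [[0.904, 0.085, 0.418], [0.068, -0.996, 0.056], [0.421, -0.022, -0.907]]
wrist_force: [0.7, -0.3, 0.2]
gripper_width: 0.0003
grip_force: 0.0
```

```bash
python3 k.py
python3 - <<'E'
from h import *; from plant import vision
a=vision.capture("side")["img"][110:230,270:430,::-1]
cv2.imwrite("pics/i.png",cv2.convertScaleAbs(cv2.resize(a,(800,600),interpolation=cv2.INTER_CUBIC),alpha=1.4))
E
```

```text
24.55 [0.539 0.159 0.267] [[0.904, 0.085, 0.418], [0.068, -0.996, 0.056], [0.421, -0.022, -0.907]] [-0.42 -0.04 -0.    2.03  0.18  0.74 -2.02]
knob 88 [ 63.8 127.1 122.7] [ 43.1 101.4 100.1] [ 74.5 140.9 146.8]
```

View pics/i.png

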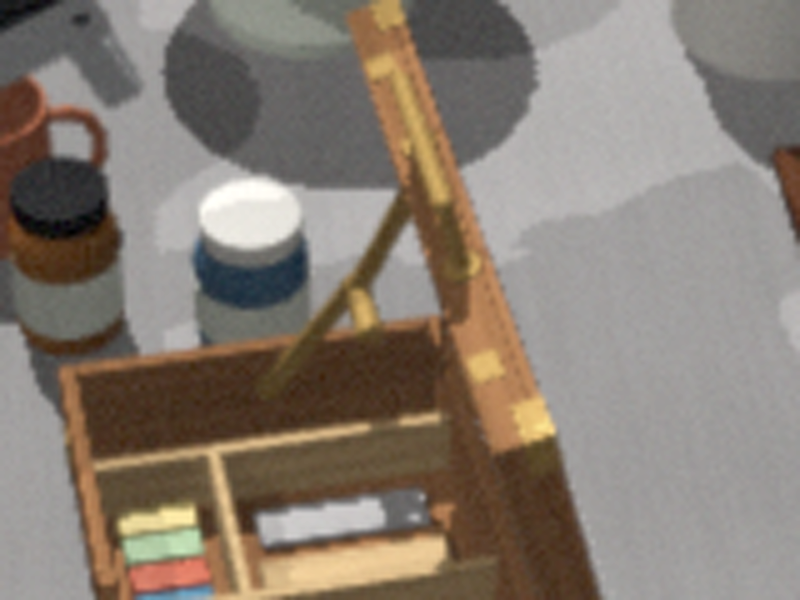

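The lower strip runs from (265,390) to the elbow at (357,290), and the upper strip from there to (408,195). The elbow sits about 19 px behind the straight line, which is roughly 0.2 rad past straight, so the stay is locked. The lid stands by itself, the jars and mug are in place, and the gripper is clear.

```bash
python3 -c "
from plant import ticket; print(ticket.hand_in())"
```

```text
the job is handed in; nothing more can be done
None
```

The lid is raised and held open by the brass stay, which I pushed past straight to its stop; the last picture shows it locked with the gripper clear and both jars and the mug in place, and the job was handed in at about 24.6 s.

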